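Open the air-filter box

ROBOT

A 6-joint arm with a two-finger parallel gripper is mounted at the origin on the work surface. World frame = base frame: x ahead of the robot, y to its left, z up, the work surface at z = 0. Lengths are in m, angles in rad, forces in N, time in s.
With the tool pointing down it reaches from about 0.35 to 1 m from the base axis. Payload 7.1 kg.
Tool frame: the origin (TCP) lies where the fingers leave the gripper's body, on its centre line; the fingertips stand 73 mm ahead of it and the grasp point (between the pads) lies 54 mm ahead of it; y points along the fingers, x is the direction in which the jaws open and shut, and the axes are right-handed (so a half turn about y gives the same grasp; the last joint's range is limited). The gripper opens to 85 mm and grips with 20 to 120 N. Pads are 22 mm wide; open, the fingers measure 114 mm over their backs; the gripper's body (76 mm by 85 mm) begins 54 mm behind the grasp point. The pads swing forward as they close: fully open they stand 13 mm farther back than shut.
Start: joints at [-1.256, 0.423, 1.63, -0, 1.089, -0.019], TCP at [0.205, -0.59, 0.304] pointing down, gripper open.
Joint ranges: [-3, 3], [-0.9, 2.11], [0.09, 2.58], [-1.31, 4.45], [0.11, 2.69], [-2.54, 2.54]. Speed limits (rad/s): [2.39, 2.39, 3.01, 3.14, 3.14, 3.14].

INTERFACE

Orientations are given as a 3x3 rotation matrix whose columns are the frame's x, y, z axes.
In Python, from station import * gives the robot as it stands.
- The arm moves only by the tool drive_tool, never from a script. Its arguments are lists of equal length, an entry for each row: "delta_rot": the turn, a rotation vector about the tool's x, y, z in degrees, a list of three; "offset": the shift along the tool's x, y, z in mm, a list of three; "fingers": the gripper command: -1 is fully open, 1 is shut, values between are in proportion. In form: {"delta_rot": [[wx, wy, wz], ...], "offset": [[x, y, z], ...], "fingers": [fingers, ...]}. A call has 1 to 8 rows; each row shifts and turns the commanded pose from where the row before left it, along the tool's axes as they then stand; what a row does not reach is not made up. A row lasts 1/8 s, in which the tool goes at most 62.5 mm and 10.7 degrees, less where a joint would pass 70% of its speed; a pose out of reach is approached as far as the arm can. A call is refused whole if a number of a shift passes 62.5 or a number of a turn 10.7, either way. A call with a gripper value outside its range is refused whole. The fingers move at their own pace and stop on an object; the grip force is fixed at half the most. Time passes only in rows, so rows that do not move let the fingers close. It gives the time, the measured TCP pose, the force and the opening at its end, in the units of the state.
- get_state(): the state, without advancing time (a new reading comes with each control period).
- camera(name): name is "side" or "top"; returns (picture, depth): 420x560x3 uint8, blue, green, red; 420x560 float32, m along the optical axis (not along the pixel's ray), 0 where there is no reading.
- calibration(name): a dict with "vfov" (degrees; the focal length in pixels is half the picture's height over the tangent of half this angle, whatever the lens; pixels are square), "cx", "cy" (the principal point, pixels), "pose" (4x4, takes a point from camera to world coordinates). Camera axes: x right, y up, looking along -z (the intrinsics and any distortion apply to the point x, -y, -z); pixel columns grow to the right and rows downward; lengths in m; the calibration is good to about 2 mm. A picture is of the moment at which its call begins. calibration takes no time and is no camera call.
- sign_off(): hands the job in, once; it reports no verdict.
The state is a dict: "t": time; "joints": joint angles; "qd": joint speeds; "joint_efforts": joint torques, N m; "eef_pos": TCP position; "tcp_rot": TCP orientation; "wrist_force": force on the tool from outside, world axes, zero at the start; "ft_torque": the same for the moment, N m; "finger_gap": opening from 0.0 (shut) to 1.0 (fully open).
Only numpy, scipy, OpenCV 4.12 (cv2) and the standard library are available. Lean on these libraries where they do the work, as an engineer would, in place of code of your own. Each camera call takes 0.05 s, during which the arm holds its last target.

TASK

Open the filter box for a block change: press the orange snap tab down until the blue cover springs free, then push the cover along its guides until the filter well is completely open and the cover lies flat on the parking ledge. Only press and push - never lift, tip or carry the cover - and leave the other things on the bench where they stand, then draw back clear of everything.

Things in the scene. Friction and masses are not known exactly. Their poses are not given: they have to be found in the camera images.
- filter_box: White and grey filter box screwed to the bench, 265 x 112 mm. Origin on the bench; +x is the way the cover slides, z up. In its frame (mm): tab end x=-140 to -90, cover's seat x=-88 to 10, parking ledge from there to the end stop at x=115. Deck level throughout, z=45. Guides at y=+-41.5 rise to z=52.5; over the seat, lips (inner edges y=+-34.5, top z=57) hold the cover's edges down
- well (a point): Centre of the filter well's mouth at deck height, box (-28, 0, 45) mm; opening x=-56 to 0, y=+-27 mm, grey porous block inside, its top 11 mm below the deck. Covered at the start
- end_stop (a point): Top middle of the end stop's inner face, box (115, 0, 60) mm; a fixed bar 15 mm high across the end of the parking ledge, which the cover's leading edge may touch
- tab_top (a point): Centre of the top of the orange snap tab's pad, 28 (box x) x 36 mm, at box (-117, 0, 66) mm when up. Pressed straight down it travels 9 mm to a hard stop; about 3 N starts it, 5 to 10 N bottoms it; it springs back. Two grey spring barrels flank it at box y=+-28, top z=53 mm. Its tooth stands in the cover's slot and blocks the cover until the tab is 5 to 6 mm down; then let it stay down half a second
- snap_tab (a joint): Tab depression in m: 0 up, 0.009 at its stop
- cover: Loose blue cover, 98 x 80 x 6 mm, 0.13 to 0.25 kg, slot 10 x 26 mm near its tab end. Origin: centre of its underside; axes as the box's. Seated at box x=-39; well just fully open at x=49; at the end stop x=66 mm. Once released two spring pins kick it about 10 mm to +x; it then stays free, the tooth under it, and the tab snaps up behind it after about 20 mm. Sliding takes 1 to 5 N
- rib_face (a point): Centre of the face to push on, on the tab side of the cover's upright rib: rib 8 (x) x 56 (y) mm, rising 24 mm above the cover's top (box z=51 to 75 mm). The point lies 17 mm behind the cover's origin (-x) and 18 mm above its underside
- flask: Conical flask, 80 mm wide, 133 mm tall, white stopper; bystander beside the box on its -y side; origin under its centre
- spare_block: Spare grey porous block, 50 x 50 x 26 mm; bystander beside the box on its +y side; origin under its centre
- crucible: Small white ceramic cup, 42 mm wide, 34 mm tall; bystander beside the box on its +y side; origin under its centre
- bottle: Amber bottle with a blue cap, 72 mm wide, 150 mm tall; bystander; origin under its centre
- brick_a: Porous grey brick 75 x 125 x 32 mm; bystander; origin under its centre
- brick_b: Smaller porous brick 60 x 80 x 30 mm lying on brick_a; bystander; origin under its centre
- screwdriver: Screwdriver lying on the bench; bystander
Not all that is in view belongs to the job. There is more than one size of the cover; the one meant has the size given above.

How it is judged:
On the way, in this order (a step that is already met when the one before it is completed fails the run):
1. the snap tab is pressed in until the cover springs free of its tooth (value of joint snap_tab above 0.002 m and x of cover in the frame of filter_box above -0.0325 m), for 0.05 s.
2. the cover is pushed off its seat, the well completely open (x of cover in the frame of filter_box above 0.049 m), for 0.1 s.
At the end, for the whole second after the job is handed in: The cover lies flat (within 0.06 rad, 4 mm in height) and at rest between the guides on the parking ledge, its origin at box x=49 to 70 mm so that no part of it is over the well; the tab is back up (under 2 mm) (x of cover in the frame of filter_box between 0.049 and 0.07 m and y of cover in the frame of filter_box between -0.006 and 0.006 m and z of cover in the frame of filter_box between 0.041 and 0.049 m and angle between cover's own z axis and vertical below 0.06 rad and linear speed of cover below 0.01 m/s and value of joint snap_tab below 0.002 m); the robot touches nothing.
It fails at once if the cover is lifted or tipped (z of cover in the frame of filter_box above 0.055 m or angle between cover's own z axis and vertical above 0.2 rad).
It fails at once if a bystander is moved more than 20 mm or tipped (distance of any of flask, spare_block, crucible, bottle, brick_a, brick_b, screwdriver from where it was at the start of the episode above 0.02 m or angle between any of flask, bottle, crucible's own z axis and vertical above 0.3 rad).
It also fails if it takes over 42 s, if anything falls off the work surface, if the arm or the gripper's body presses on something with over 40 N, if the wrist force passes 120 N, or if a joint passes its speed limit or range.

## Working session

There is one attempt and no reset: what is moved stays moved. The work goes in short steps, Python scripts to look and compute and a tool call to move; the robot and the scene stay as the last step left them, time stands still between calls to the robot, and variables do not carry over. Pictures are saved under pics/ and viewed, and the job is handed in when it is done.

Besides the shell and the picture viewer there is one more tool, called after "Emit:" as name(argument=value, ...) on one line, values as JSON. drive_tool: Moves the arm, as the interface text tells. Its arguments: {"type":"object","properties":{"delta_rot":{"type":"array","items":{"type":"array","items":{"type":"number"}}},"offset":{"type":"array","items":{"type":"array","items":{"type":"number"}}},"fingers":{"type":"array","items":{"type":"number"}}},"required":["delta_rot","offset","fingers"]}

```bash
mkdir -p pics; ls; cat > h.py <<'E'
from station import *
import numpy as np, cv2
E
python3 - <<'E'
from h import *
for n in ("top","side"):
    p,d=camera(n); cv2.imwrite(f"pics/{n}0.png",p); np.save(f"{n}0.npy",d)
    c=calibration(n); print(n,c)
s=get_state(); print(s)
E
```

```text
pics
top {'vfov': 48.96045656016621, 'cx': 273.32716950495984, 'cy': 205.53557361729318, 'pose': array([[ 4.97221720e-03,  9.91810512e-01, -1.27621257e-01,
         3.82125990e-01],
       [-9.99987096e-01,  5.06444541e-03,  3.98187263e-04,
        -1.37357980e-03],
       [ 1.04125720e-03,  1.27617630e-01,  9.91822896e-01,
         1.32018733e+00],
       [ 0.00000000e+00,  0.00000000e+00,  0.00000000e+00,
         1.00000000e+00]])}
side {'vfov': 52.534050679575806, 'cx': 279.58908210574583, 'cy': 208.5550159541707, 'pose': array([[-0.76143335,  0.42161348, -0.49240363, -0.10222102],
       [-0.64787852, -0.46947729,  0.5998704 ,  0.75035074],
       [ 0.02174112,  0.77577906,  0.63062998,  0.8994679 ],
       [ 0.        ,  0.        ,  0.        ,  1.        ]])}
{'t': 0.1, 'joints': array([-1.25600464e+00,  4.23772540e-01,  1.63062921e+00,  1.85382772e-05,
        1.08859939e+00, -1.89908373e-02]), 'qd': array([ 0.00083093, -0.0017546 , -0.00080407,  0.00017958, -0.00156078,
       -0.00062199]), 'joint_efforts': array([-7.16880550e-06, -5.58424258e+01, -2.82444978e+01, -3.67049358e-05,
        3.07308183e-03, -2.17106248e-05]), 'eef_pos': array([ 0.2046707 , -0.59011227,  0.30321214]), 'tcp_rot': array([[ 3.27610698e-01, -4.20475730e-04,  9.44812708e-01],
       [-9.44811753e-01,  1.34435952e-03,  3.27610965e-01],
       [-1.40792042e-03, -9.99999008e-01,  4.31561488e-05]]), 'wrist_force': array([-0.00233715, -0.22599153, -0.13960135]), 'ft_torque': array([-0.04161609,  0.0028629 ,  0.00750753]), 'finger_gap': 0.9997636249246007}
```

View pics/top0.png

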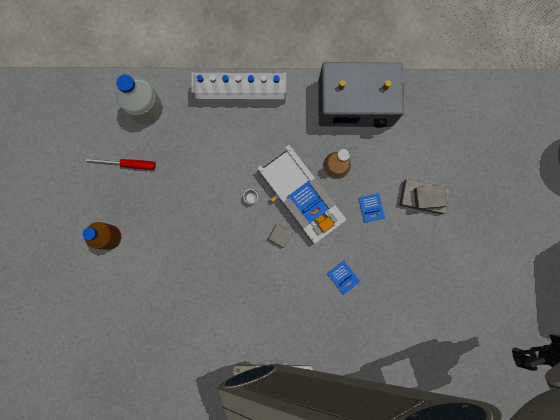

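View pics/side0.png

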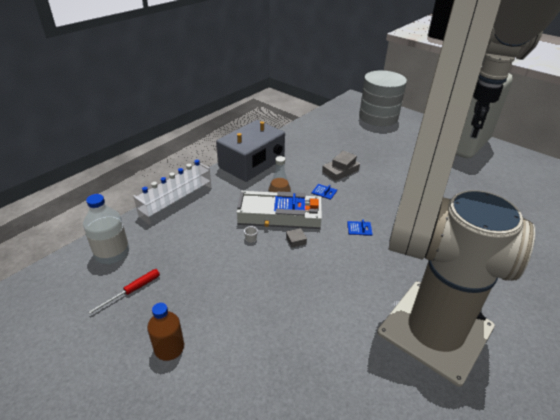

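```bash
cat >> h.py <<'E'
def cal(n):
    c=calibration(n); f=210/np.tan(np.radians(c['vfov']/2)); return f,c['cx'],c['cy'],c['pose']
def onplane(n,u,v,z):
    f,cx,cy,P=cal(n); r=P[:3,:3]@np.array([(u-cx)/f,-(v-cy)/f,-1.]); o=P[:3,3]; return o+r*(z-o[2])/r[2]
def cloud(n,d):
    f,cx,cy,P=cal(n); v,u=np.mgrid[:420,:560]
    X=np.stack([(u-cx)/f*d,-(v-cy)/f*d,-d],-1); return X@P[:3,:3].T+P[:3,3]
E
python3 - <<'E'
from h import *
for n,(a,b,c,e) in {"top":(230,130,400,300),"side":(215,140,385,255)}.items():
    p=cv2.imread(f"pics/{n}0.png"); d=np.load(f"{n}0.npy"); C=cloud(n,d)
    cv2.imwrite(f"pics/{n}0c.png",cv2.resize(p[b:e,a:c],None,fx=4.5 if n=='side' else 3.5,fy=4.5 if n=='side' else 3.5,interpolation=cv2.INTER_CUBIC))
    h=cv2.cvtColor(p,cv2.COLOR_BGR2HSV)
    for nm,lo,hi in (("orange",(8,150,120),(22,255,255)),("blue",(100,150,90),(125,255,255))):
        m=cv2.inRange(h,lo,hi); m[:, :a]=0;m[:,c:]=0;m[:b]=0;m[e:]=0
        k,L,st,ce=cv2.connectedComponentsWithStats(m)
        for i in range(1,k):
            if st[i,4]>8:
                q=C[(L==i)&(d>0)]; print(n,nm,st[i],ce[i].round(1),np.median(q,0).round(4),np.percentile(q[:,2],[5,95]).round(3))
    t=(C[...,2]<.02)&(d>0)&(C[...,0]>.2)&(C[...,0]<.9)
    print("bench z",np.percentile(C[t][:,2],[5,50,95]))
E
```

```text
top orange [329 154  13  19 107] [333.9 163.1] [ 0.6616 -0.1694  0.0608] [0.04  0.086]
top orange [271 197   5   5  12] [273.2 198.7] [ 0.5683 -0.0009  0.0295] [0.027 0.033]
top orange [312 209   6   5  13] [314.8 211. ] [ 0.5307 -0.1174  0.0502] [0.028 0.053]
top orange [316 215  18  17 163] [324.6 222.8] [ 0.4965 -0.1428  0.0643] [0.038 0.069]
top blue [287 181  42  42 676] [308.8 202.3] [ 0.553  -0.1008  0.0507] [0.046 0.073]
top blue [359 194  26  28 433] [371.5 208. ] [ 0.5434 -0.284   0.0044] [-0.    0.02]
top blue [328 261  32  33 462] [343.6 277.6] [ 0.3464 -0.2013  0.0042] [-0.001  0.021]
bench z [-0.00513294 -0.0006562   0.00402129]
side orange [272 179  15   8  80] [279.4 182.7] [ 0.6528 -0.1647  0.0463] [0.037 0.062]
side orange [306 199  12  11  72] [312.2 203.2] [ 0.4936 -0.1381  0.0648] [0.039 0.068]
side orange [265 221   4   3  12] [266.5 222. ] [5.641e-01 1.000e-04 2.920e-02] [0.027 0.031]
side blue [312 184  25  15 173] [324.9 191.4] [ 0.5339 -0.2777  0.0041] [0.   0.02]
side blue [275 194  30  16 236] [291.6 202. ] [ 0.5461 -0.1064  0.0507] [0.047 0.073]
side blue [348 220  24  15 238] [360.3 227.6] [ 0.3401 -0.1987  0.0046] [0.001 0.021]
bench z [-0.00417004 -0.0007961   0.00284045]
```

```bash
ls pics
```

```text
side0.png
side0c.png
top0.png
top0c.png
```

View pics/top0c.png

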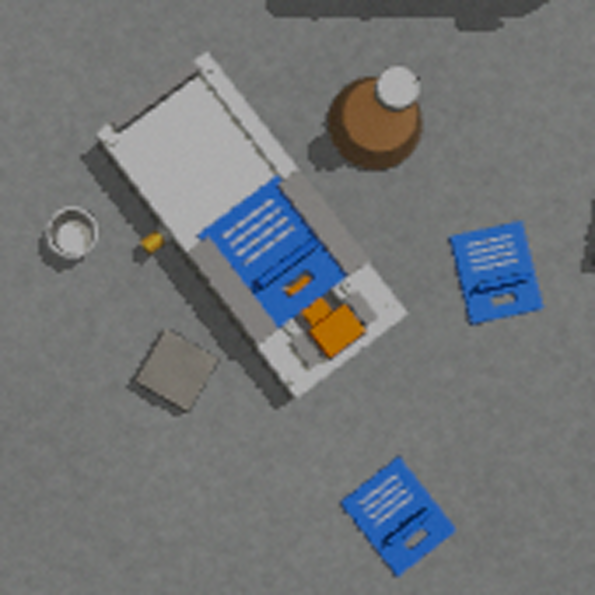

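View pics/side0c.png

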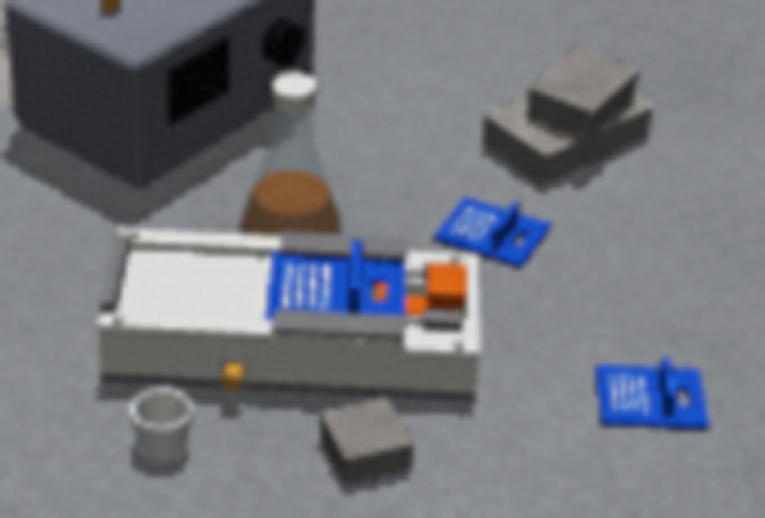

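```bash
python3 - <<'E'
from h import *
p=cv2.imread("pics/top0.png"); d=np.load("top0.npy"); C=cloud("top",d)
m=((C[...,2]>.033)&(C[...,2]<.08)&(d>0)).astype(np.uint8); m[:, :240]=0;m[:,360:]=0;m[:135]=0;m[250:]=0
h=cv2.cvtColor(p,cv2.COLOR_BGR2HSV); m[(h[...,0]<20)&(h[...,1]>100)&(np.arange(420)[:,None]<195)]=0
m=cv2.morphologyEx(m,cv2.MORPH_OPEN,np.ones((3,3)))
k,L,st,ce=cv2.connectedComponentsWithStats(m); i=1+np.argmax(st[1:,4]); print(st[1:])
q=C[L==i]; r=cv2.minAreaRect((q[:,:2]*1000).astype(np.float32)); print(r); print(cv2.boxPoints(r))
for n,(u,v,z) in dict(t1=(295,397,.045),t2=(407,313,.045),e1=(100,130,.06),e2=(205,55,.06)).items():
    print(n,onplane("top",u/3.5+230-.36,v/3.5+130-.36,z).round(4))
print("tab",onplane("top",337/3.5+229.64,330/3.5+129.64,.066), onplane("side",445/4.5+214.6,280/4.5+139.6,.066))
# rib points
b=cv2.inRange(h,(100,120,40),(125,255,255))>0
q=C[b&(C[...,2]>.066)&(C[...,2]<.085)&(C[...,0]>.45)&(abs(C[...,1]+.1)<.08)]; print("rib",len(q),q.mean(0),np.linalg.svd(q[:,:2]-q[:,:2].mean(0))[2])
E
```

```text
[[ 258  146   88   97 3769]]
((581.0723876953125, -80.2987060546875), (265.0237121582031, 113.50602722167969), 37.1934928894043)
[[ 441.20596 -115.19389]
 [ 509.82132 -205.61264]
 [ 720.93884  -45.40352]
 [ 652.3235    45.01523]]
t1 [ 0.4424 -0.1144  0.045 ]
t2 [ 0.5093 -0.2037  0.045 ]
e1 [0.6529 0.0408 0.06  ]
e2 [ 0.7145 -0.0427  0.06  ]
tab [ 0.49365791 -0.14561588  0.066     ] [ 0.49036723 -0.1402792   0.066     ]
rib 62 [ 0.54535891 -0.10652867  0.07382405] [[-0.60015939  0.79988044]
 [-0.79988044 -0.60015939]]
```

Emit:
drive_tool(delta_rot=[[0, -9, 0], [0, -9, 0], [0, 0, 0], [0, 0, 0], [0, 0, 0], [0, 0, 0], [0, 0, 0], [0, 0, 0]], offset=[[0, 0, 0], [0, 0, 0], [-20, 0, 40], [-20, 0, 55], [-20, 0, 55], [-20, 0, 55], [-20, 0, 55], [-20, 0, 50]], fingers=[1, 1, 1, 1, 1, 1, 1, 1])

```text
t: 1.1
eef_pos: [0.3802, -0.3059, 0.3038]
tcp_rot: [[0.604, -0.0, 0.797], [-0.797, 0.0, 0.604], [-0.0, -1.0, 0.0]]
wrist_force: [0.5, -0.9, 0.3]
finger_gap: 0.003
```

```bash
cat >> h.py <<'E'
O=np.array([.5871,-.0758,0]); A=np.radians(37.1); R=np.array([[np.cos(A),-np.sin(A),0],[np.sin(A),np.cos(A),0],[0,0,1]])
def rep(target=None):
    s=get_state(); T=s['tcp_rot']; b=R.T@(s['eef_pos']-O)
    tip=R.T@(s['eef_pos']+.073*T[:,1]-O)
    print('t',round(s['t'],2),'tcp',s['eef_pos'].round(4),'box tcp',(b*1e3).round(1),'tip',(tip*1e3).round(1),'F',s['wrist_force'].round(1),'gap',round(s['finger_gap'],3))
    print('tool in box',(R.T@T).round(3).tolist())
    if target is not None: print('tool delta mm',(T.T@R@(np.array(target)-tip*1e3)).round(1))
E
python3 -c "
from h import *
rep([-117,0,90])"
```

```text
t 1.1 tcp [ 0.3802 -0.3059  0.3038] box tcp [-303.8  -58.7  303.8] tip [-303.8  -58.7  230.8] F [ 0.5 -0.9  0.3] gap 0.003
tool in box [[0.001, 0.0, 1.0], [-1.0, 0.0, 0.001], [-0.0, -1.0, 0.0]]
tool delta mm [-58.6 140.8 186.8]
```

Emit:
drive_tool(delta_rot=[[0, 0, 0], [0, 0, 0], [0, 0, 0], [0, 0, 0], [0, 0, 0], [0, 0, 0]], offset=[[-19, 10, 50], [-20, 30, 50], [-20, 40, 50], [0, 40, 37], [0, 20, 0], [0, 0, 0]], fingers=[1, 1, 1, 1, 1, 1])

```text
t: 1.85
eef_pos: [0.4901, -0.1501, 0.165]
tcp_rot: [[0.604, -0.004, 0.797], [-0.797, 0.001, 0.604], [-0.004, -1.0, -0.002]]
wrist_force: [0.5, 0.4, 1.1]
finger_gap: 0.001
```

```bash
python3 - <<'E'
from h import *
rep([-117,0,68])
for n,(a,b,c,e) in {"top":(230,130,400,300),"side":(215,100,385,255)}.items():
    p,d=camera(n); np.save(n+"1.npy",d); cv2.imwrite(f"pics/{n}1c.png",cv2.resize(p[b:e,a:c],None,fx=3.5,fy=3.5,interpolation=cv2.INTER_CUBIC))
E
```

```text
t 1.85 tcp [ 0.4901 -0.1501  0.165 ] box tcp [-122.2   -0.8  165. ] tip [-122.4   -0.5   92. ] F [0.5 0.4 1.1] gap 0.001
tool in box [[0.001, -0.002, 1.0], [-1.0, 0.004, 0.001], [-0.004, -1.0, -0.002]]
tool delta mm [-0.4 24.   5.4]
```

View pics/side1c.png

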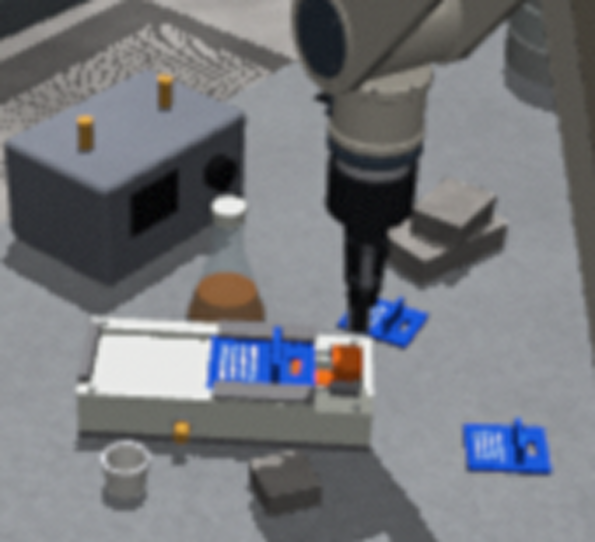

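View pics/top1c.png

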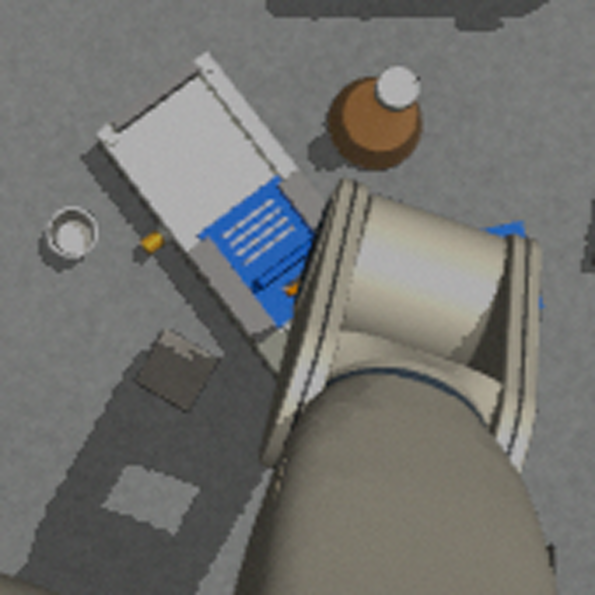

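```bash
python3 - <<'E'
from h import *
def proj(n,X):
    f,cx,cy,P=cal(n); x=P[:3,:3].T@(X-P[:3,3]); return np.array([cx+f*x[0]/-x[2], cy-f*x[1]/-x[2]])
sc=lambda q:((q-[215,100])+.36)*3.5
for b in [(-122,0,92),(-131,-18,66),(-131,18,66),(-103,18,66),(-103,-18,66),(-140,56,45),(-140,-56,45),(125,56,45),(-52,-28,75),(-52,28,75),(125,-56,60)]:
    print(b,sc(proj("side",O+R@np.array(b)*1e-3)).round(0))
E
```

```text
(-122, 0, 92) [355. 331.]
(-131, -18, 66) [362. 342.]
(-131, 18, 66) [363. 366.]
(-103, 18, 66) [332. 364.]
(-103, -18, 66) [332. 340.]
(-140, 56, 45) [371. 412.]
(-140, -56, 45) [369. 335.]
(125, 56, 45) [ 75. 396.]
(-52, -28, 75) [277. 323.]
(-52, 28, 75) [275. 360.]
(125, -56, 60) [ 91. 308.]
```

```bash
python3 - <<'E'
from h import *
p,d=camera("side"); C=cloud("side",d)
cv2.imwrite("pics/s2.png",cv2.resize(p[150:215,290:345],None,fx=9,fy=9,interpolation=cv2.INTER_NEAREST))
B=(C-O)@R*1e3
for v in range(176,200,2):
    print(v,[(u,*B[v,u].round(0).astype(int)) for u in range(308,328) if B[v,u,2]>80 and d[v,u]>0 and abs(B[v,u,1])<60])
E
```

```text
176 [(313, np.int64(-107), np.int64(14), np.int64(170)), (314, np.int64(-110), np.int64(12), np.int64(169)), (315, np.int64(-113), np.int64(8), np.int64(166)), (316, np.int64(-115), np.int64(25), np.int64(178)), (317, np.int64(-118), np.int64(30), np.int64(182)), (318, np.int64(-120), np.int64(45), np.int64(192)), (319, np.int64(-123), np.int64(46), np.int64(193)), (320, np.int64(-126), np.int64(47), np.int64(193)), (321, np.int64(-130), np.int64(27), np.int64(180)), (322, np.int64(-133), np.int64(23), np.int64(178)), (323, np.int64(-137), np.int64(16), np.int64(173)), (324, np.int64(-140), np.int64(16), np.int64(174))]
178 [(313, np.int64(-107), np.int64(17), np.int64(164)), (314, np.int64(-111), np.int64(14), np.int64(162)), (315, np.int64(-114), np.int64(12), np.int64(161)), (316, np.int64(-117), np.int64(11), np.int64(161)), (317, np.int64(-120), np.int64(16), np.int64(164)), (318, np.int64(-120), np.int64(52), np.int64(190)), (319, np.int64(-123), np.int64(51), np.int64(189)), (320, np.int64(-126), np.int64(56), np.int64(193)), (321, np.int64(-132), np.int64(13), np.int64(163)),
[... 2657 characters left out ...]
(3), np.int64(102)), (315, np.int64(-118), np.int64(12), np.int64(109)), (316, np.int64(-121), np.int64(14), np.int64(110)), (317, np.int64(-124), np.int64(10), np.int64(108)), (318, np.int64(-127), np.int64(11), np.int64(109)), (319, np.int64(-130), np.int64(14), np.int64(111)), (320, np.int64(-133), np.int64(7), np.int64(106))]
194 [(314, np.int64(-116), np.int64(3), np.int64(94)), (315, np.int64(-119), np.int64(6), np.int64(97)), (316, np.int64(-122), np.int64(5), np.int64(96)), (317, np.int64(-125), np.int64(5), np.int64(96)), (318, np.int64(-128), np.int64(6), np.int64(97)), (319, np.int64(-131), np.int64(4), np.int64(96)), (320, np.int64(-134), np.int64(5), np.int64(97))]
196 []
198 []
```

View pics/s2.png

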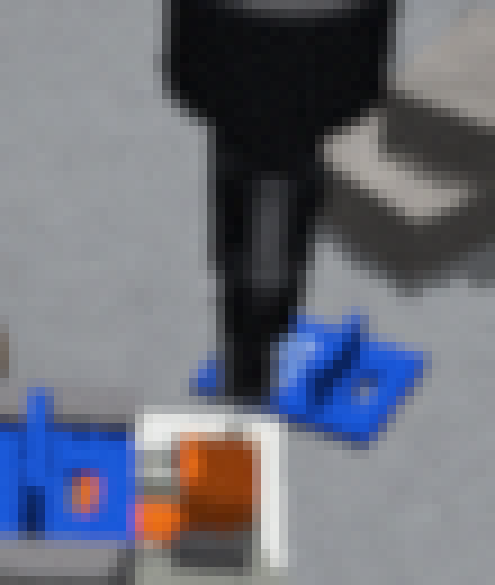

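Emit:
drive_tool(delta_rot=[[0, 0, 0], [0, 0, 0], [0, 0, 0]], offset=[[0, 0, 7], [0, 12, 0], [0, 11, 0]], fingers=[1, 1, 1])

```text
t: 2.38
eef_pos: [0.4966, -0.1468, 0.1432]
tcp_rot: [[0.603, 0.0, 0.797], [-0.797, -0.0, 0.603], [0.0, -1.0, 0.0]]
wrist_force: [-0.6, 1.2, 0.6]
finger_gap: -0.0
```

```bash
python3 -c "
from h import *
rep([-117,0,66])"
```

```text
t 2.38 tcp [ 0.4966 -0.1468  0.1432] box tcp [-115.    -2.   143.2] tip [-114.9   -2.1   70.2] F [-0.6  1.2  0.6] gap -0.0
tool in box [[0.0, 0.0, 1.0], [-1.0, -0.0, 0.0], [0.0, -1.0, 0.0]]
tool delta mm [-2.1  4.2 -2.1]
```

Emit:
drive_tool(delta_rot=[[0, 0, 0], [0, 0, 0], [0, 0, 0], [0, 0, 0]], offset=[[-2, 3, -1], [0, 3, 0], [0, 3, 0], [0, 0, 0]], fingers=[1, 1, 1, 1])

```text
t: 2.88
eef_pos: [0.4945, -0.1457, 0.1346]
tcp_rot: [[0.604, -0.0, 0.797], [-0.797, 0.0, 0.604], [-0.0, -1.0, -0.0]]
wrist_force: [-1.5, 0.1, 0.3]
finger_gap: -0.003
```

Emit:
drive_tool(delta_rot=[[0, 0, 0], [0, 0, 0], [0, 0, 0]], offset=[[0, 3, 0], [0, 2, 0], [0, 0, 0]], fingers=[1, 1, 1])

```text
t: 3.25
eef_pos: [0.4948, -0.1458, 0.1297]
tcp_rot: [[0.604, 0.0, 0.797], [-0.797, -0.0, 0.604], [0.0, -1.0, 0.0]]
wrist_force: [-3.3, 1.3, 5.8]
finger_gap: -0.005
```

```bash
python3 - <<'E'
from h import *
rep()
p,d=camera("side")
cv2.imwrite("pics/s3.png",cv2.resize(p[150:225,260:345],None,fx=8,fy=8,interpolation=cv2.INTER_CUBIC))
E
```

```text
t 3.25 tcp [ 0.4948 -0.1458  0.1297] box tcp [-1.158e+02 -1.000e-01  1.297e+02] tip [-115.8   -0.2   56.7] F [-3.3  1.3  5.8] gap -0.005
tool in box [[0.0, 0.0, 1.0], [-1.0, -0.0, 0.0], [0.0, -1.0, 0.0]]
```

View pics/s3.png

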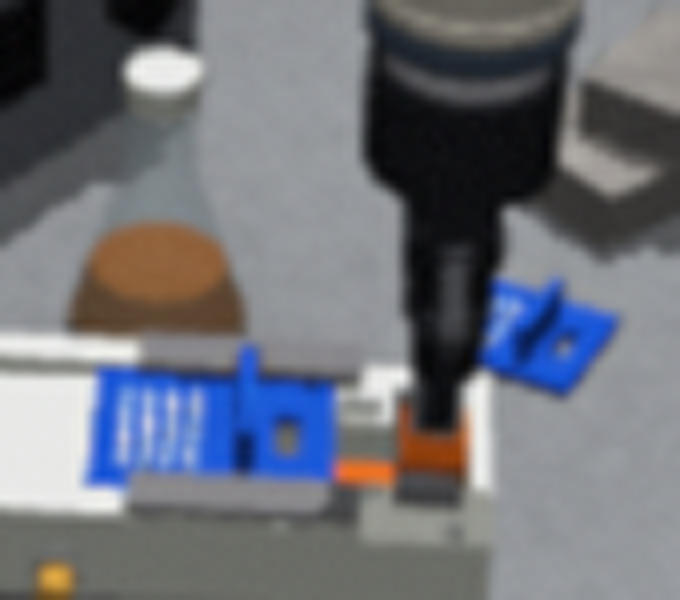

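Emit:
drive_tool(delta_rot=[[0, 0, 0], [0, 0, 0], [0, 0, 0], [0, 0, 0], [0, 0, 0]], offset=[[0, 1, 0], [0, 0, 0], [0, 0, 0], [0, 0, 0], [0, 0, 0]], fingers=[1, 1, 1, 1, 1])

```text
t: 3.92
eef_pos: [0.4948, -0.1458, 0.1296]
tcp_rot: [[0.604, 0.0, 0.797], [-0.797, -0.0, 0.604], [0.0, -1.0, 0.0]]
wrist_force: [-5.3, 0.7, 15.9]
finger_gap: -0.001
```

```bash
python3 - <<'E'
from h import *
rep([-70,0,85])
p,d=camera("top"); C=cloud("top",d); B=(C-O)@R*1e3
h=cv2.cvtColor(p,cv2.COLOR_BGR2HSV); b=(cv2.inRange(h,(100,120,40),(125,255,255))>0)&(abs(B[...,1])<45)&(B[...,0]>-100)&(B[...,0]<90)
for n,(l,u) in dict(rib=(66,85),top=(45,58)).items():
    q=B[b&(B[...,2]>l)&(B[...,2]<u)]; print(n,len(q),q.mean(0).round(1) if len(q) else '',np.percentile(q[:,0],[1,99]).round(1) if len(q) else '')
E
```

```text
t 3.92 tcp [ 0.4948 -0.1458  0.1296] box tcp [-115.8   -0.2  129.6] tip [-115.8   -0.2   56.6] F [-5.3  0.7 15.9] gap -0.001
tool in box [[0.0, 0.0, 1.0], [-1.0, -0.0, 0.0], [0.0, -1.0, 0.0]]
tool delta mm [ -0.2 -28.4  45.8]
rib 54 [-41.4   3.6  73.8] [-45.3 -37.4]
top 505 [-18.1   4.7  50.4] [-72.9  19.7]
```

Emit:
drive_tool(delta_rot=[[0, 0, 0], [0, 0, 0], [0, 0, 0], [0, 0, 0], [0, 0, 0], [0, 0, 0]], offset=[[0, -14, 0], [0, -14, 0], [0, 0, 24], [0, 0, 24], [0, 0, 0], [0, 0, 0]], fingers=[1, 1, 1, 1, 1, 1])

```text
t: 4.72
eef_pos: [0.5328, -0.1161, 0.156]
tcp_rot: [[0.605, -0.001, 0.797], [-0.797, 0.0, 0.605], [-0.001, -1.0, -0.001]]
wrist_force: [0.2, -0.5, 0.2]
finger_gap: 0.002
```

```bash
python3 - <<'E'
from h import *
rep([-64,0,58])
p,d=camera("side")
cv2.imwrite("pics/s4.png",cv2.resize(p[150:225,260:345],None,fx=8,fy=8,interpolation=cv2.INTER_CUBIC))
E
```

```text
t 4.72 tcp [ 0.5328 -0.1161  0.156 ] box tcp [-67.6   0.6 156. ] tip [-67.7   0.6  83. ] F [ 0.2 -0.5  0.2] gap 0.002
tool in box [[0.002, -0.001, 1.0], [-1.0, 0.001, 0.002], [-0.001, -1.0, -0.001]]
tool delta mm [ 0.7 25.   3.7]
```

View pics/s4.png

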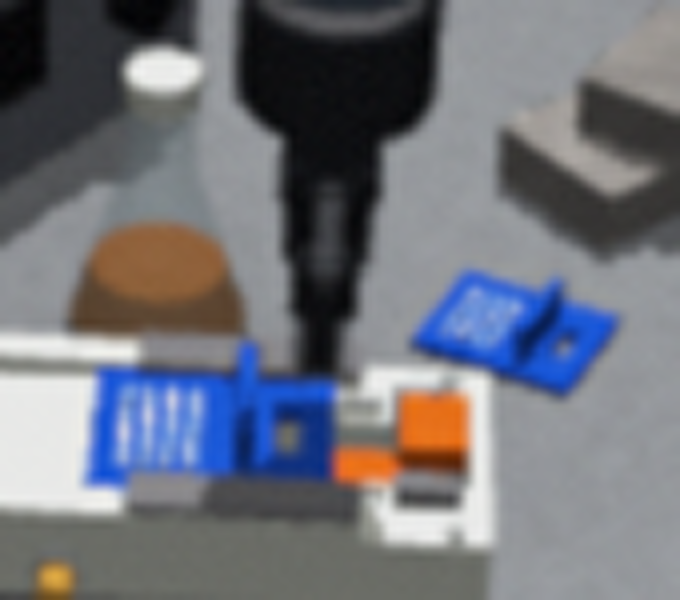

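Emit:
drive_tool(delta_rot=[[0, 0, 0], [0, 0, 0], [0, 0, 0], [0, 0, 0], [0, 0, 0]], offset=[[0, 12, 0], [0, 12, 0], [0, 0, 0], [0, 0, 5], [0, 0, 5]], fingers=[1, 1, 1, 1, 1])

```text
t: 5.4
eef_pos: [0.5415, -0.1106, 0.1329]
tcp_rot: [[0.603, 0.001, 0.797], [-0.797, -0.0, 0.603], [0.0, -1.0, 0.0]]
wrist_force: [-0.3, -0.4, 1.1]
finger_gap: -0.002
```

```bash
cat > m.py <<'E'
from h import *
import sys
rep([30,0,59])
p,d=camera("top"); C=cloud("top",d); B=(C-O)@R*1e3
h=cv2.cvtColor(p,cv2.COLOR_BGR2HSV); b=(cv2.inRange(h,(100,120,40),(125,255,255))>0)&(abs(B[...,1])<45)&(B[...,0]>-100)&(B[...,0]<116)
for n,(l,u) in dict(rib=(66,85),top=(45,58)).items():
    q=B[b&(B[...,2]>l)&(B[...,2]<u)]; print(n,len(q),q.mean(0).round(1) if len(q) else '',np.percentile(q,[1,99],axis=0).round(1).tolist() if len(q) else '')
cv2.imwrite(f"pics/t{sys.argv[1]}.png",cv2.resize(p[130:250,240:370],None,fx=5,fy=5))
p,d=camera("side")
cv2.imwrite(f"pics/s{sys.argv[1]}.png",cv2.resize(p[150:245,225:345],None,fx=6,fy=6,interpolation=cv2.INTER_CUBIC))
E
python3 m.py 5
```

```text
t 5.4 tcp [ 0.5415 -0.1106  0.1329] box tcp [-57.4  -0.3 132.9] tip [-57.3  -0.3  59.9] F [-0.3 -0.4  1.1] gap -0.002
tool in box [[0.0, 0.0, 1.0], [-1.0, -0.0, 0.0], [0.0, -1.0, 0.0]]
tool delta mm [-0.3  0.9 87.3]
rib 0  
top 86 [ 9.4 24.2 50.6] [[-11.5, 0.2, 45.3], [20.3, 39.7, 56.5]]
```

View pics/s5.png

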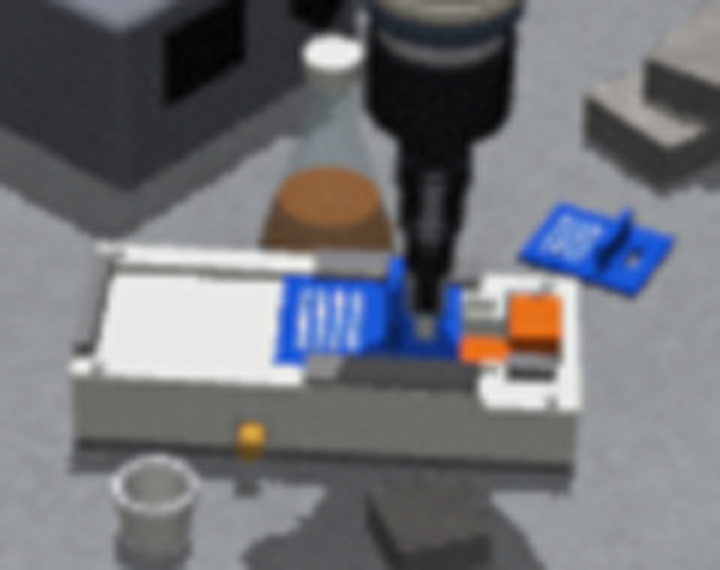

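Tip sits behind the rib, low, above the cover. Pushing now.

Emit:
drive_tool(delta_rot=[[0, 0, 0], [0, 0, 0], [0, 0, 0], [0, 0, 0], [0, 0, 0], [0, 0, 0], [0, 0, 0], [0, 0, 0]], offset=[[0, 0, 4], [0, 0, 6], [0, 0, 6], [0, 0, 6], [0, 0, 6], [0, 0, 6], [0, 0, 6], [0, 0, 0]], fingers=[1, 1, 1, 1, 1, 1, 1, 1])

```text
t: 6.5
eef_pos: [0.5735, -0.0862, 0.1326]
tcp_rot: [[0.604, 0.001, 0.797], [-0.797, 0.0, 0.604], [0.001, -1.0, 0.001]]
wrist_force: [-0.5, -0.1, 0.2]
finger_gap: -0.003
```

```bash
python3 m.py 6
```

```text
t 6.5 tcp [ 0.5735 -0.0862  0.1326] box tcp [-1.710e+01 -1.000e-01  1.326e+02] tip [-17.   -0.1  59.6] F [-0.5 -0.1  0.2] gap -0.003
tool in box [[0.001, 0.001, 1.0], [-1.0, -0.001, 0.001], [0.001, -1.0, 0.001]]
tool delta mm [-0.1  0.7 47. ]
rib 0  
top 52 [48.7 31.4 50.8] [[32.9, 16.7, 45.9], [58.3, 40.5, 56.1]]
```

View pics/s6.png

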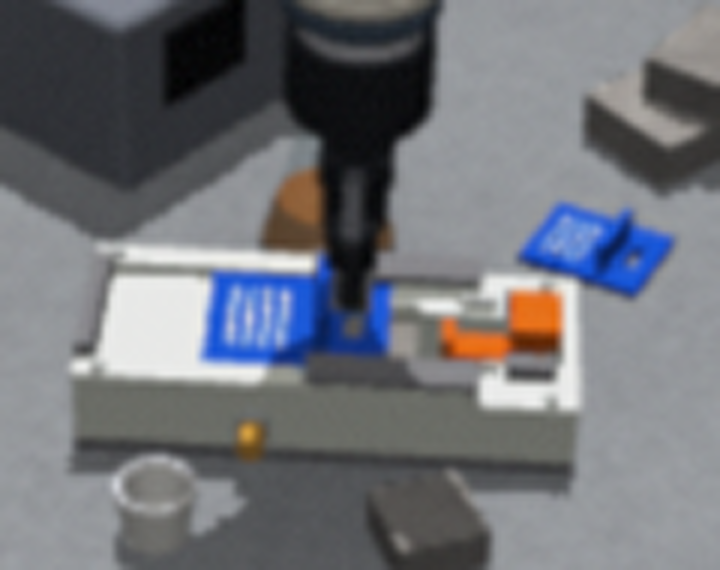

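Emit:
drive_tool(delta_rot=[[0, 0, 0], [0, 0, 0], [0, 0, 0], [0, 0, 0], [0, 0, 0], [0, 0, 0], [0, 0, 0], [0, 0, 0]], offset=[[0, 0, 5], [0, 0, 7], [0, 0, 7], [0, 0, 7], [0, 0, 7], [0, 0, 6], [0, 0, 4], [0, 0, 0]], fingers=[1, 1, 1, 1, 1, 1, 1, 1])

```text
t: 7.6
eef_pos: [0.6075, -0.0604, 0.1327]
tcp_rot: [[0.604, 0.001, 0.797], [-0.797, 0.0, 0.604], [0.0, -1.0, 0.0]]
wrist_force: [0.5, -0.7, -0.1]
finger_gap: -0.002
```

```bash
python3 m.py 7
```

```text
t 7.6 tcp [ 0.6075 -0.0604  0.1327] box tcp [ 25.5  -0.  132.7] tip [25.6 -0.  59.7] F [ 0.5 -0.7 -0.1] gap -0.002
tool in box [[0.001, 0.0, 1.0], [-1.0, -0.0, 0.001], [0.0, -1.0, 0.0]]
tool delta mm [-0.   0.7  4.4]
rib 0  
top 14 [95.3 27.1 50.3] [[84.4, -10.1, 45.8], [100.7, 40.1, 53.5]]
```

View pics/s7.png

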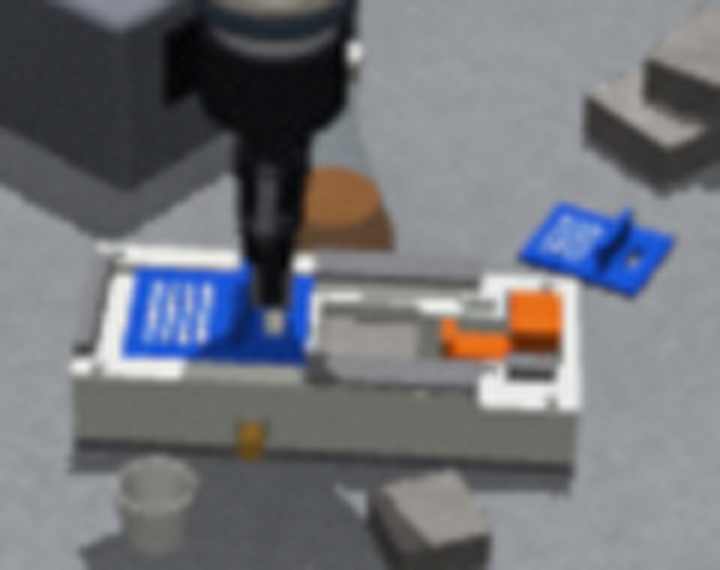

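Emit:
drive_tool(delta_rot=[[0, 0, 0], [0, 0, 0], [0, 0, 0], [0, 0, 0], [0, 0, 0]], offset=[[0, 0, 2], [0, 0, 2], [0, 0, 2], [0, 0, 1], [0, 0, 0]], fingers=[1, 1, 1, 1, 1])

```text
t: 8.32
eef_pos: [0.6128, -0.0563, 0.1327]
tcp_rot: [[0.604, 0.0, 0.797], [-0.797, 0.0, 0.604], [0.0, -1.0, 0.0]]
wrist_force: [-1.3, -0.2, 1.3]
finger_gap: -0.001
```

```bash
python3 m.py 8
```

```text
t 8.32 tcp [ 0.6128 -0.0563  0.1327] box tcp [ 32.3   0.  132.7] tip [32.3  0.  59.7] F [-1.3 -0.2  1.3] gap -0.001
tool in box [[0.001, 0.0, 1.0], [-1.0, -0.0, 0.001], [0.0, -1.0, 0.0]]
tool delta mm [ 0.   0.7 -2.3]
rib 0  
top 11 [103.4  32.6  49.9] [[99.0, -4.1, 46.5], [107.4, 39.9, 53.5]]
```

Emit:
drive_tool(delta_rot=[[0, 0, 0], [0, 0, 0], [0, 0, 0], [0, 0, 0], [0, 0, 0], [0, 0, 0], [0, 0, 0], [0, 0, 0]], offset=[[0, 0, -8], [0, 0, -7], [0, -30, 0], [0, -50, 0], [0, -50, -30], [0, 0, -60], [0, 0, -60], [0, 0, -60]], fingers=[1, 1, 1, 1, 1, 1, 1, 1])

```text
t: 9.43
eef_pos: [0.4314, -0.1931, 0.2629]
tcp_rot: [[0.604, 0.001, 0.797], [-0.797, -0.0, 0.604], [0.001, -1.0, 0.0]]
wrist_force: [-0.1, -0.3, 0.3]
finger_gap: 0.003
```

Emit:
drive_tool(delta_rot=[[0, 0, 0], [0, 0, 0], [0, 0, 0], [0, 0, 0], [0, 0, 0]], offset=[[30, 0, -50], [40, 0, -40], [40, 0, -40], [40, 0, -40], [0, 0, 0]], fingers=[1, 1, 1, 1, 1])

```text
t: 10.05
eef_pos: [0.3872, -0.4179, 0.2627]
tcp_rot: [[0.6, 0.001, 0.8], [-0.8, -0.002, 0.6], [0.002, -1.0, -0.0]]
wrist_force: [0.2, 0.8, -1.0]
finger_gap: 0.0
```

```bash
python3 m.py 9
```

```text
t 10.05 tcp [ 0.3872 -0.4179  0.2627] box tcp [-365.8 -152.3  262.7] tip [-365.8 -152.5  189.7] F [ 0.2  0.8 -1. ] gap 0.0
tool in box [[-0.004, -0.0, 1.0], [-1.0, -0.002, -0.004], [0.002, -1.0, -0.0]]
tool delta mm [-154.2  130.3  395.3]
rib 62 [45.7  1.3 73.5] [[42.1, -26.4, 67.6], [50.0, 27.4, 77.7]]
top 734 [57.9  0.8 50.4] [[11.2, -38.8, 45.5], [106.6, 39.7, 56.0]]
```

View pics/s9.png

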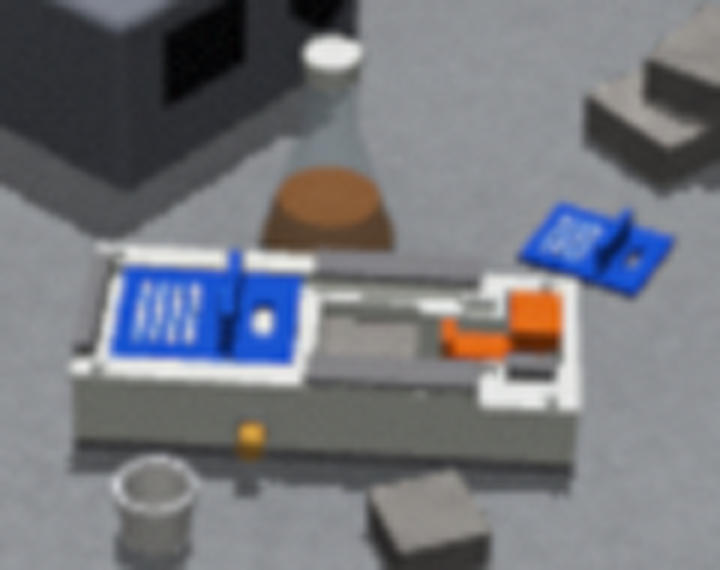

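View pics/t9.png

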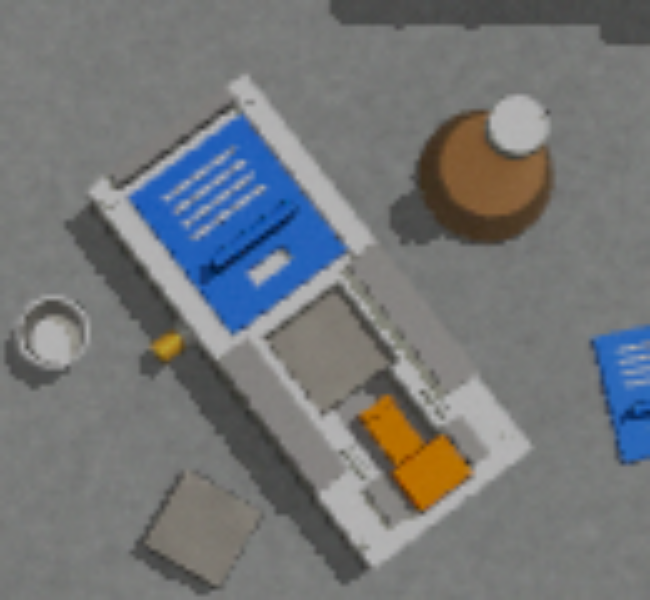

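```bash
python3 -c "
from h import *
s=get_state(); print(abs(s['qd']).max())
print(sign_off())"
```

```text
0.029623379835469574
the job is handed in; nothing more can be done
None
```

The filter well is fully open, the cover lies flat on the parking ledge, and the job was handed in at about 10 s of the 42 s allowed.

I pressed the orange tab to its hard stop with closed fingers, reading about 16 N at the wrist, and the cover sprang from box x ≈ -39 to about -29 mm. I then pushed low on the rib, about 9 mm above the cover's top, moved straight back and up, and withdrew.

Last checks:
- **Cover:** its rib and edges put it at box x ≈ 58.5 mm, y within about 1 mm of centre. Its top measured 50 mm, against 51 mm expected for lying flat.
- **Tab:** it looks back up in both last views. I judged that by eye and did not measure it.
- **Bystanders:** the flask, crucible and spare block look unmoved in the last views. I did not check the bottle and screwdriver, and the bricks were only partly in the last view.
- **Robot:** it stood clear of everything, with the wrist force at noise level. The joints were still settling slightly, at 0.03 rad/s, when I handed in.

One disagreement: before pressing, the side camera put the fingertips about 3 mm further toward -x than the arm's own position reading. That is roughly the calibration error and made no difference. `sign_off()` gave no verdict.

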